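# Load a tooth model under the sprung finger of a holding stand

## Task

Put the tray with the pink-gummed tooth model on the holding stand: enter it nose first from the open front, so that its ramp pushes the sprung roller finger up, and slide it in, straight along the middle of the green lane, until its nose is up against the two stop posts. Let go, leaving it flat on the bed with the orange roller bearing down on its flat top, and leave the other tray, with the plain stone-coloured model, where it is.

Things in the scene. Friction and masses are not known exactly. Their poses are not given: they have to be found in the camera images.
- pink_model: Tray to load (mm): blue, 160 x 56 x 18, 0.2 kg. Origin: centre of underside; x to the nose. Top flat and bare, 18 high, from x=-15 to 44, then a ramp down to 3 high at the front edge x=80. Fixed on it, centred at x=-45, y=0: model block 60 long, 30 wide (flat sides, grip across y), 18 to 44 high, pale with pink gum band; ivory teeth up to 53 high.
- stand: Fixed holding stand (mm). Origin: on the table, under the origin of a fully home tray, which points the same way; x runs from the open front to the stops. Bed 12 high, 110 wide, x -150 to 140, green lane 60 wide along y=0. Two dark stop posts (y=+-21), faces at x=80, 26 high. Hinge cheeks at x=115, 60 high. Finger reaches forward from them to its orange roller at x=25.
- finger (a joint): Angle (rad) of the stand's blue sprung finger: 0 at rest, grows as its roller rises, about 0.13 with the roller on the flat top of a tray on the bed. Free-turning orange roller, 20 mm diameter, 32 long; at rest its underside is 6 mm above the bed, so a tray's nose goes beneath and the ramp lifts it; first touch at tray origin x about -50 mm. Spring: 3 N down at rest, 5 N on a tray.
- stone_model: The other tray, to be left alone: same shape, size and frame as pink_model (blue tray 160 x 56 x 18 mm, origin at the centre of its underside, x to the nose), but its model is plain yellowish stone all over, without pink or white.
There are look-alikes about, which are no part of the job. Leave any turquoise look-alike of the pink_model alone.

How it is judged:
By the outcome, as a careful person would: the job done as asked, in the order asked, and still so for the second after the job is handed in, with the robot touching nothing.
It also fails if it takes over 42 s, if anything falls off the work surface, if the arm or the gripper's body presses on something with over 40 N, if the wrist force passes 120 N, or if a joint passes its speed limit or range.

## Robot

A 7-joint arm with a two-finger parallel gripper is mounted at the origin on the work surface. World frame = base frame: x ahead of the robot, y to its left, z up, the work surface at z = 0. Lengths are in m, angles in rad, forces in N, time in s.
With the tool pointing down it reaches from about 0.4 to 0.85 m from the base axis. Payload 10.4 kg.
Tool frame: the origin (TCP) lies between the finger pads; the fingertips stand 22 mm ahead of it and the grasp point (between the pads) lies 3 mm ahead of it (r.nose_length is the distance from the TCP to the fingertips, in m); z points along the fingers, y is the line along which they close (so a half turn about z gives the same grasp; the last joint's range is limited). The gripper opens to 87 mm and grips with 3 to 60 N. Pads are 19 mm wide; open, the fingers measure 117 mm over their backs; the gripper's body (75 mm by 190 mm) begins 51 mm behind the grasp point.
Start: joints at [1.207, 0.332, -0.065, 1.46, 0.022, 1.35, -0.088], TCP at [0.209, -0.589, 0.245] pointing down, gripper open.
Joint ranges: [-2.6, 2.6], [-0.5, 2.12], [-1.47, 1.34], [0.16, 2.42], [-1.27, 4.41], [0.06, 2.06], [-2.6, 2.6]. Speed limits (rad/s): [2.22, 2.22, 2.79, 2.79, 3.14, 3.14, 3.14].

## Interface

Orientations are given as a unit quaternion [x, y, z, w].
In Python, from bench import readout, cams, r gives the robot as it stands. The module is installed in compiled form; this text tells all that it offers.
- The arm moves only by the tool step_arm, never from a script. Its argument "deltas" is a list that holds one entry, the list of rows, each a list of 7 numbers: the turn, a rotation vector about the tool's x, y, z in rad, then the shift along the tool's x, y, z in m, then the opening in per cent of the stroke, from 0 (shut) to 100 (fully open). A call has 1 to 20 rows; each row is the pose to reach, as a shift and turn from the pose commanded when the call began, along the tool's axes at that moment; what a row does not reach only later rows make up. A row lasts 1/8 s, in which the tool goes at most 62.5 mm and 10.7 degrees, less where a joint would pass 70% of its speed; a pose out of reach is approached as far as the arm can. A call with a gripper value outside its range is refused whole. The fingers move at their own pace and stop on an object; "squeeze" is the grip in N (left out, the last holds). Time passes only in rows, so rows that repeat a pose let the fingers close. It gives the time, the measured TCP pose, the force, the opening and the grip force at its end, in the units of the state.
- readout.read_state(): the state, without advancing time (a new reading comes with each control period).
- cams.camera(name): name is "scene" or "top"; returns a dict with "img" (384x512x3 uint8, red, green, blue), "fx", "fy", "cx", "cy" (pixels), "k1" (the pictures are not rectified: a ray, as slopes to the right and down, at radius r is drawn at 1 + k1 r^2 times it, then the intrinsics apply), "origin" and "rotation" of the camera in the world. Camera axes: x right, y up, looking along -z (the intrinsics and any distortion apply to the point x, -y, -z); pixel columns grow to the right and rows downward; lengths in m; the calibration is good to about 2 mm. A picture is of the moment at which its call begins. There is no depth.
- r.close_job(): hands the job in; it is judged then, once.
The state is a dict: "time": time; "joint_positions": joint angles; "joint_vel": joint speeds; "joint_torque": joint torques, N m; "ee_pos": TCP position; "eef_rot": TCP orientation; "ft_force": force on the tool from outside, world axes, zero at the start; "torque": the same for the moment, N m; "width": finger opening in m; "grip_force": force on a finger pad.
Only numpy, scipy, OpenCV 4.12 (cv2) and the standard library are available. Lean on these libraries where they do the work, as an engineer would, in place of code of your own. Each camera call takes 0.05 s, during which the arm holds its last target. There are 200 camera calls.

## Working session

There is one attempt and no reset: what is moved stays moved. The work goes in short steps, Python scripts to look and compute and a tool call to move; the robot and the scene stay as the last step left them, time stands still between calls to the robot, and variables do not carry over. Pictures are saved under pics/ and viewed, at most 10 in all, crops included, and the job is handed in when it is done.

Besides the shell and the picture viewer there is one more tool, called by a JSON object that holds its "op" and its "data". step_arm: Moves the arm, as the interface text tells. Its arguments: {"type":"object","properties":{"deltas":{"type":"array"},"squeeze":{"type":"number"}},"required":["deltas"]}

```bash
mkdir -p pics
python3 - <<'E'
from bench import readout,cams,r
import cv2,numpy as np
for n in("scene","top"):
    c=cams.camera(n);cv2.imwrite(f"pics/{n}0.png",cv2.resize(c["img"][:,:,::-1],(800,600),interpolation=cv2.INTER_CUBIC))
    print(n,c["fx"],c["cx"],c["cy"],c["k1"],c["origin"],c["rotation"])
s=readout.read_state();print(s)
E
```

```text
scene 419.1435197532783 254.91101684489743 183.78943974436427 -0.06547954906710121 [ 1.50974205 -0.22541986  0.77296524] [0.35039899 0.28674627 0.56307642 0.69133355]
top 480.08269598567074 263.3174596289797 185.93669182202652 -0.1179902860800339 [ 0.28023212 -0.02043277  1.6200252 ] [-0.04927154  0.05316422  0.70596883 -0.70452387]
{'time': 0.1, 'joint_positions': array([ 1.20743239,  0.33280605, -0.06467352,  1.46086156,  0.02157891,
        1.34992851, -0.08851831]), 'joint_vel': array([ 0.00014129, -0.00253955, -0.00025081, -0.00304682, -0.00097394,
        0.00096985,  0.00060228]), 'joint_torque': array([ 1.57712591e-03, -6.24547291e+01,  2.47105944e-02, -3.90720785e+01,
       -6.14542002e-02,  3.66043788e-02,  1.10026244e-04]), 'ee_pos': array([ 0.20875737, -0.58875464,  0.24383304]), 'eef_rot': array([ 9.85522293e-01,  1.69544631e-01, -1.34963333e-04, -6.40510609e-04]), 'ft_force': array([-0.70686309,  0.17056687, -0.83892482]), 'torque': array([0.0171075 , 0.01827704, 0.02771982]), 'grip_force': 0.0, 'width': 0.08725102221407706}
```

View pics/scene0.png

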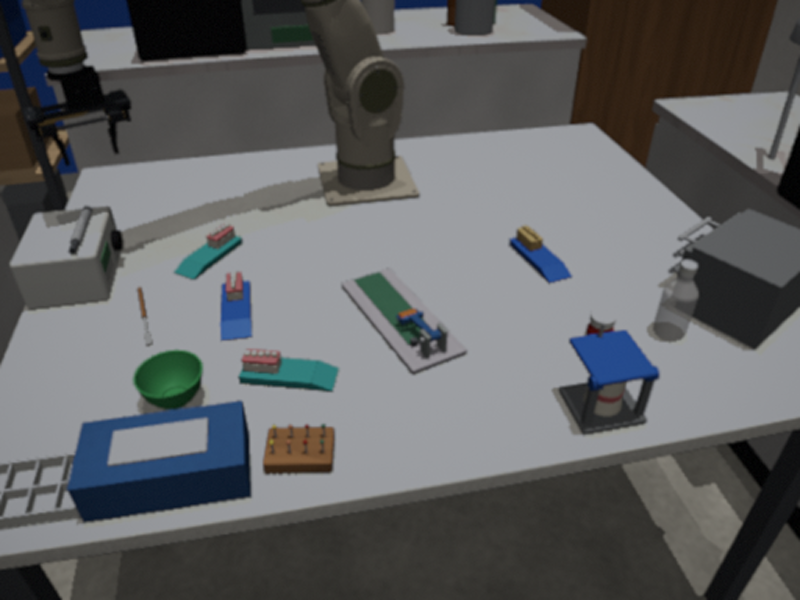

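View pics/top0.png

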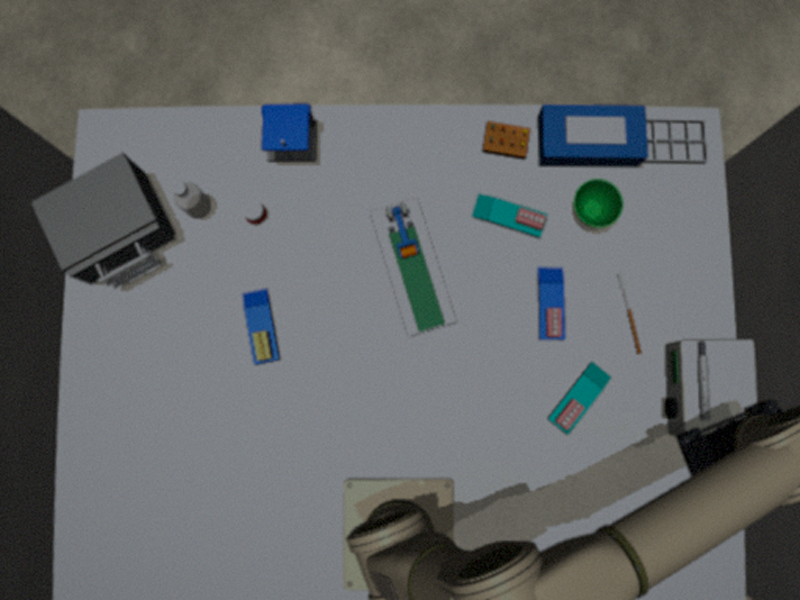

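The top view shows four candidate trays:
- Pink-gummed model on a blue tray at (551,303). This fits the description, and its nose points up in the image.
- Stone model on a blue tray at (261,327).
- Turquoise look-alikes at (510,215) and (578,398).

The stand runs from its open front at (430,330) to its stops at (398,210).

```bash
cat > h.py <<'E'
import cv2,numpy as np
from scipy.spatial.transform import Rotation as R
from bench import readout,cams,r
def K(c): return np.array([[c["fx"],0,c["cx"]],[0,c["fy"],c["cy"]],[0,0,1.]])
def cast(c,px,z):
    p=np.asarray(px,float).reshape(-1,1,2)
    u=cv2.undistortPoints(p,K(c),np.array([c["k1"],0,0,0,0.])).reshape(-1,2)
    d=R.from_quat(c["rotation"]).apply(np.c_[u[:,0],-u[:,1],-np.ones(len(u))])
    o=np.array(c["origin"]);return o+d*((z-o[2])/d[:,2])[:,None]
def proj(c,P):
    q=R.from_quat(c["rotation"]).inv().apply(np.atleast_2d(P)-c["origin"])
    u=np.c_[q[:,0],-q[:,1]]/-q[:,2:];u*=1+c["k1"]*(u**2).sum(1)[:,None]
    return u*[c["fx"],c["fy"]]+[c["cx"],c["cy"]]
def mask(c,lo,hi,roi):
    m=cv2.inRange(cv2.cvtColor(c["img"],cv2.COLOR_RGB2HSV),lo,hi);k=np.zeros_like(m)
    x0,y0,x1,y1=roi;k[y0:y1,x0:x1]=m[y0:y1,x0:x1];return k
def rect(c,m,z):
    "min-area rectangle of a mask's hull, cast on plane z: centre, (long, short) in mm, yaw of long side"
    ps=np.argwhere(m>0)[:,::-1]
    (x,y),(a,b),t=cv2.minAreaRect((cast(c,ps,z)[:,:2]*1000).astype(np.float32))
    if a<b:a,b,t=b,a,t+90
    return np.round([x,y,a,b,(t+90)%180-90],1)
E
python3 - <<'E'
from h import *
c=cams.camera("top");s=cams.camera("scene")
cv2.imwrite("pics/crop.png",np.hstack([cv2.resize(c["img"][160:230,330:380,::-1],(400,560),interpolation=cv2.INTER_CUBIC),cv2.resize(s["img"][165:225,130:173,::-1],(400,560),interpolation=cv2.INTER_CUBIC)]))
B=((106,90,40),(125,255,255))
m=mask(c,*B,(335,165,370,222));print("blue",rect(c,m,.018),rect(c,m,.003),m.sum()//255)
P=mask(c,(0,50,80),(12,255,255),(335,165,370,222));P|=mask(c,(165,50,80),(180,255,255),(335,165,370,222));print("pink",rect(c,P,.035),P.sum()//255)
g=mask(c,(55,80,30),(85,255,255),(235,120,295,215));print("green",rect(c,g,.012),g.sum()//255)
o=mask(c,(5,150,100),(18,255,255),(235,120,295,215));print("orange top",rect(c,o,.034))
# edge rows: blue left/right per row in world
for n,mm,z in(("b",m,.018),("g",g,.012)):
    rows=np.unique(np.argwhere(mm>0)[:,0]);L=[];Rr=[]
    for y in rows[3:-4]:
        xs=np.where(mm[y]>0)[0];L.append((xs[0]-.5,y));Rr.append((xs[-1]+.5,y))
    for nm,e in(("left",L),("right",Rr)):
        w=cast(c,e,z);f=cv2.fitLine(w[:,:2].astype(np.float32),cv2.DIST_HUBER,0,.001,.001).ravel();print(n,nm,np.degrees(np.arctan(f[1]/f[0])).round(2),f[2:].round(4),rows[[0,-1]])
E
```

```text
blue [ 4.866e+02 -3.316e+02  1.571e+02  5.630e+01  1.000e-01] [ 4.885e+02 -3.345e+02  1.586e+02  5.680e+01  1.000e-01] 569
pink [ 443.6 -331.7   54.3   27.    -1.6] 112
green [544.2 -39.  225.7  56.2  17. ] 887
orange top [599.  -22.6  28.6  15.8 -75.8]
b left -0.74 [ 0.487  -0.3035] [171 217]
b right 0.24 [ 0.4899 -0.3599] [171 217]
g left 16.82 [ 0.5485 -0.0085] [145 211]
g right 17.26 [ 0.5324 -0.0716] [145 211]
```

View pics/crop.png

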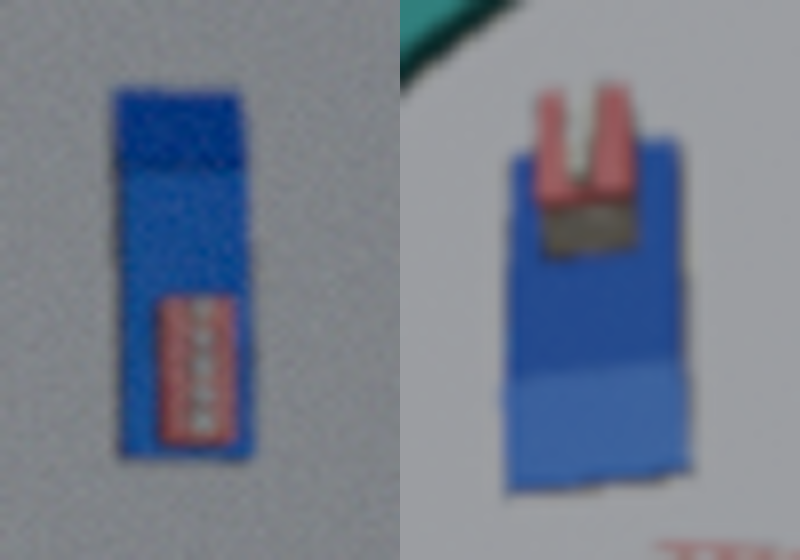

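Crop: the pink-gummed model with ivory teeth sits on a blue tray, with the nose (ramp) toward +x. The target is confirmed. Moving above it.

{"op": "step_arm", "data": {"deltas": [[[0,0,0.06,0.05,-0.026,0,80],[0,0,0.12,0.105,-0.054,0,80],[0,0,0.18,0.158,-0.081,0,80],[0,0,0.24,0.211,-0.108,0.03,80],[0,0,0.3,0.264,-0.135,0.06,80],[0,0,0.347,0.3,-0.155,0.09,80],[0,0,0.347,0.316,-0.162,0.124,80],[0,0,0.347,0.316,-0.162,0.124,80],[0,0,0.347,0.316,-0.162,0.124,80]]], "squeeze": 30}}

```text
time: 1.32
ee_pos: [0.4522, -0.3323, 0.1218]
eef_rot: [1.0, -0.004, 0.0, 0.001]
ft_force: [-0.4, -1.1, 1.2]
width: 0.07
grip_force: 0.0
```

Run:
```python
from h import *
s=readout.read_state();print(s["ee_pos"],R.from_quat(s["eef_rot"]).as_matrix().round(4),s["ft_force"])
c=cams.camera("scene");cv2.imwrite("pics/s1.png",cv2.resize(c["img"][120:240,90:250,::-1],(800,600),interpolation=cv2.INTER_CUBIC))
for roi in [(130,160,175,225)]:
    m=mask(c,(106,90,40),(125,255,255),roi);print(rect(c,m,.01))
print(proj(c,[[.4075,-.303,.018],[.4075,-.359,.018],[.5675,-.303,.003],[.5675,-.359,.003]])-[90,120])
```

```text
[ 0.45219699 -0.3322632   0.12178889] [[ 1.0e+00 -7.6e-03  6.0e-04]
 [-7.6e-03 -1.0e+00 -1.2e-03]
 [ 6.0e-04  1.2e-03 -1.0e+00]] [-0.42181818 -1.06033022  1.16790408]
[ 490.9 -333.5  174.    56.     0.8]
[[69.95579591 58.10637931]
 [51.77264966 60.24404272]
 [71.90938529 94.31687632]
 [51.93414224 96.88617823]]
```

View pics/s1.png

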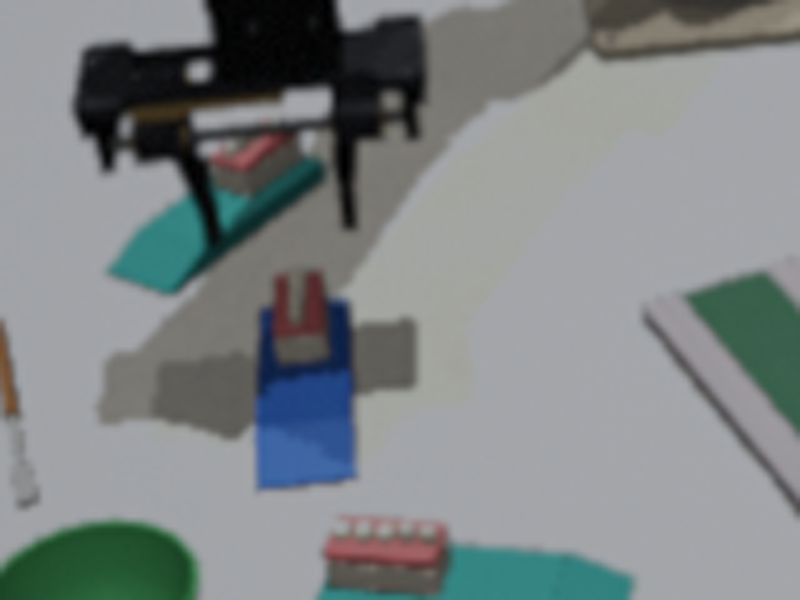

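The scene view agrees with the predicted tray corners to about 2 mm, and the tool is above the block. Descending and gripping.

{"op": "step_arm", "data": {"deltas": [[[0,0,0,0,0,0.03,80],[0,0,0,0,0,0.055,80],[0,0,0,0,0,0.077,80],[0,0,0,0,0,0.077,80],[0,0,0,0,0,0.077,20],[0,0,0,0,0,0.077,20],[0,0,0,0,0,0.077,20],[0,0,0,0,0,0.077,20],[0,0,0,0,0,0.077,20]]], "squeeze": 35}}

```text
time: 2.5
ee_pos: [0.4527, -0.331, 0.0438]
eef_rot: [1.0, -0.003, 0.0, 0.0]
ft_force: [0.3, -0.1, 1.4]
width: 0.0296
grip_force: 35.0
```

{"op": "step_arm", "data": {"deltas": [[[0,0,0,0,0,-0.015,20],[0,0,0,0,0,-0.045,20],[0,0,-0.03,-0.001,-0.02,-0.07,20],[0,0,-0.09,-0.004,-0.065,-0.075,20],[0,0,-0.15,-0.007,-0.11,-0.075,20],[0,0,-0.2,-0.01,-0.155,-0.075,20],[0,0,-0.25,-0.012,-0.2,-0.075,20],[0,0,-0.29,-0.014,-0.24,-0.075,20],[0,0,-0.304,-0.0155,-0.26,-0.075,20],[0,0,-0.304,-0.0155,-0.26,-0.075,20],[0,0,-0.304,-0.0155,-0.26,-0.075,20]]]}}

```text
time: 3.88
ee_pos: [0.4388, -0.0719, 0.1188]
eef_rot: [0.989, 0.147, 0.0, 0.0]
ft_force: [0.1, -0.3, -2.4]
width: 0.0297
grip_force: 35.0
```

Run:
```python
from h import *
s=readout.read_state();print(s["ee_pos"],s["width"],R.from_quat(s["eef_rot"]).as_matrix()[:,0],s["ft_force"])
c=cams.camera("scene");cv2.imwrite("pics/s2.png",cv2.resize(c["img"][130:250,190:350,::-1],(800,600),interpolation=cv2.INTER_CUBIC))
# stand predictions in scene picture, crop px x5
u=np.radians(17.05);M=np.array([[np.cos(u),-np.sin(u)],[np.sin(u),np.cos(u)]])
P=[(-150,30,12),(-150,-30,12),(-150,55,12),(-150,-55,12),(140,55,12),(140,-55,12),(25,16,28),(25,-16,28)]
W=[np.r_[[.5775,-.0288]+M@np.array(p[:2])/1000,p[2]/1000] for p in P]
print(((proj(c,W)-[190,130])*5+2).round(0))
t=cams.camera("top");cv2.imwrite("pics/t2.png",cv2.resize(t["img"][120:240,215:335,::-1],(600,600),interpolation=cv2.INTER_CUBIC))
print(((proj(t,W)-[215,120])*5+2).round(0))
```

```text
[ 0.43878251 -0.07193979  0.11876233] 0.029748239219198457 [9.56513218e-01 2.91688985e-01 2.33731634e-06] [ 0.11808598 -0.26501289 -2.35057979]
[[265. 218.]
 [180. 244.]
 [299. 207.]
 [143. 256.]
 [550. 471.]
 [374. 539.]
 [383. 355.]
 [334. 371.]]
[[265. 464.]
 [351. 438.]
 [230. 475.]
 [386. 427.]
 [106.  73.]
 [258.  27.]
 [209. 209.]
 [254. 195.]]
```

View pics/s2.png

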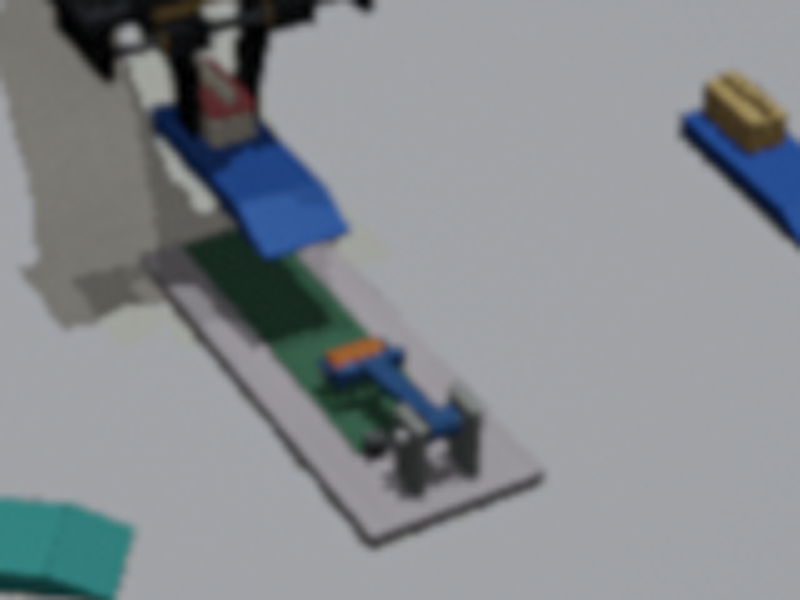

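View pics/t2.png

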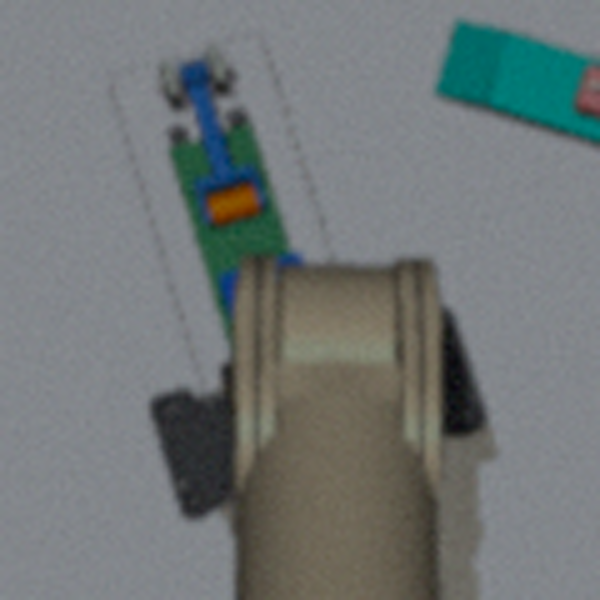

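The stand's corners and roller match my estimate to 1–2 mm in both views, and the tray hangs level ahead of the roller. Lowering it to the bed.

{"op": "step_arm", "data": {"deltas": [[[0,0,0,0,-0.0006,0.03,20],[0,0,0,0,-0.0006,0.05,20],[0,0,0,0,-0.0006,0.058,20],[0,0,0,0,-0.0006,0.061,20],[0,0,0,0,-0.0006,0.062,20],[0,0,0,0,-0.0006,0.063,20],[0,0,0,0,-0.0006,0.063,20]]]}}

```text
time: 4.85
ee_pos: [0.4387, -0.0702, 0.0558]
eef_rot: [0.989, 0.148, 0.0, 0.0]
ft_force: [0.1, -1.1, -1.8]
width: 0.0301
grip_force: 35.0
```

{"op": "step_arm", "data": {"deltas": [[[0,0,0,0,0,0.001,20],[0,0,0,0,0,0.0015,20],[0,0,0,0,0,0.0015,20]]]}}

```text
time: 5.22
ee_pos: [0.4388, -0.0702, 0.0556]
eef_rot: [0.989, 0.148, -0.0, 0.0]
ft_force: [-9.3, 0.9, 21.5]
width: 0.0296
grip_force: 35.0
```

Run:
```python
from h import *
c=cams.camera("scene");s=readout.read_state();print(s["ee_pos"],R.from_quat(s["eef_rot"]).as_matrix()[:,[0,2]],s["ft_force"],s["torque"])
cv2.imwrite("pics/s3.png",cv2.resize(c["img"][140:240,200:320,::-1],(720,600),interpolation=cv2.INTER_CUBIC))
```

```text
[ 0.43879382 -0.07016477  0.05562384] [[ 9.56000636e-01  1.18715958e-04]
 [ 2.93364548e-01 -9.33371543e-04]
 [-1.60325661e-04 -9.99999557e-01]] [-9.69052611  1.14918083 22.34895746] [ 3.70774135e-01  2.17160921e+00 -7.99324964e-04]
```

View pics/s3.png

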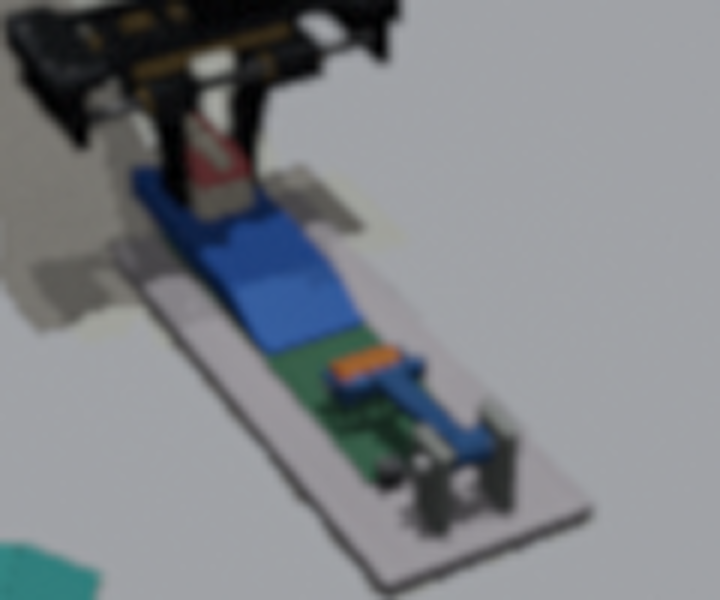

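The tray is flat on the bed, nose in the lane short of the roller. I'll ease the pressure and slide in.

{"op": "step_arm", "data": {"deltas": [[[0,0,0,0,0.0006,-0.001,20],[0,0,0,0.01,0.0006,-0.001,20],[0,0,0,0.02,0.0006,-0.001,20],[0,0,0,0.03,0.0006,-0.001,20],[0,0,0,0.04,0.0006,-0.001,20],[0,0,0,0.05,0.0006,-0.001,20],[0,0,0,0.05,0.0006,-0.001,20]]]}}

```text
time: 6.15
ee_pos: [0.4876, -0.0562, 0.0557]
eef_rot: [0.989, 0.148, 0.001, 0.0]
ft_force: [0.5, -1.3, 3.2]
width: 0.0296
grip_force: 35.0
```

Run:
```python
from h import *
c=cams.camera("scene");s=readout.read_state();print(s["ee_pos"],R.from_quat(s["eef_rot"]).as_matrix()[:,0],s["ft_force"],s["torque"])
u=np.radians(17.05);M=np.array([[np.cos(u),-np.sin(u)],[np.sin(u),np.cos(u)]])
print("stand xy",M.T@(s["ee_pos"][:2]-[.5775,-.0288]))
t=cams.camera("top")
for n,C,z in(("top",t,.03),("scene",c,.012)):
    p=proj(C,[[.5775,-.0288,.02]])[0].astype(int);roi=(p[0]-40,p[1]-45,p[0]+40,p[1]+45)
    for nm,lo,hi in(("blue",(106,90,40),(125,255,255)),("green",(55,80,30),(85,255,255))):
        m=mask(C,lo,hi,roi);w=cast(C,np.argwhere(m>0)[:,::-1],.012);q=(w[:,:2]-[.5775,-.0288])@M*1000
        for x in range(-50,30,10):
            k=q[abs(q[:,0]-x)<5]
            if len(k):print(n,nm,x,k[:,1].min().round(1),k[:,1].max().round(1))
```

```text
[ 0.48762245 -0.05620508  0.05568515] [0.95602695 0.29327362 0.0017505 ] [ 1.69928231 -0.12855295  3.09357403] [-0.17569642 -0.24757262 -0.10162265]
stand xy [-0.09396271  0.00015204]
scene blue -50 -26.2 35.3
scene blue -40 -25.4 35.5
scene blue -30 -27.2 35.7
scene blue -20 -26.8 33.6
scene blue -10 -26.1 31.3
scene blue 0 -27.5 -7.9
scene blue 10 -27.1 34.6
scene blue 20 -26.4 29.9
scene green 20 -26.0 -13.9
```

{"op": "step_arm", "data": {"deltas": [[[0,0,0,0.008,0,0,20],[0,0,0,0.016,0,0,20],[0,0,0,0.024,0,0,20],[0,0,0,0.032,0,0,20],[0,0,0,0.04,0,0,20],[0,0,0,0.047,0,0,20],[0,0,0,0.053,0,0,20],[0,0,0,0.053,0,0,20]]]}}

```text
time: 7.25
ee_pos: [0.5352, -0.0423, 0.0555]
eef_rot: [0.989, 0.148, -0.003, 0.001]
ft_force: [-15.2, -4.9, 20.0]
width: 0.0297
grip_force: 35.0
```

Run:
```python
from h import *
c=cams.camera("scene");s=readout.read_state();print(s["ee_pos"],R.from_quat(s["eef_rot"]).as_matrix()[:,0],s["ft_force"],s["torque"])
u=np.radians(17.05);M=np.array([[np.cos(u),-np.sin(u)],[np.sin(u),np.cos(u)]])
print("stand xy",M.T@(s["ee_pos"][:2]-[.5775,-.0288]))
cv2.imwrite("pics/s4.png",cv2.resize(c["img"][150:240,215:323,::-1],(720,600),interpolation=cv2.INTER_CUBIC))
```

```text
[ 0.53524414 -0.04228716  0.05554132] [ 0.95644143  0.29187899 -0.00514266] [-14.32031985  -5.62118255  19.8421397 ] [-1.18673886  3.29465223 -0.06156064]
stand xy [-0.0443532  -0.00050471]
```

View pics/s4.png

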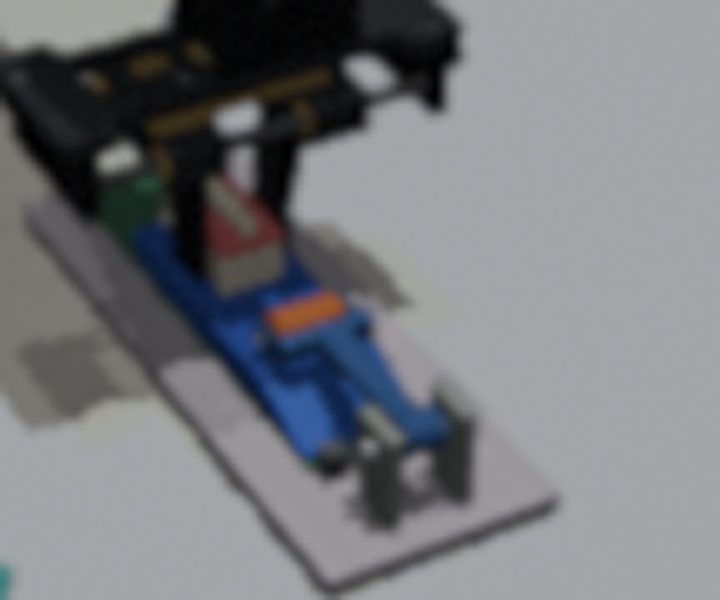

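The roller is up on the flat top and the nose is at or nearly at the dark stop posts (about (330,458)). I'll ease the down load and creep forward to check for contact.

{"op": "step_arm", "data": {"deltas": [[[0,0,0,0,0,-0.0008,20],[0,0,0,0.002,0,-0.0008,20],[0,0,0,0.004,0,-0.0008,20],[0,0,0,0.004,0,-0.0008,20]]]}}

```text
time: 7.8
ee_pos: [0.5392, -0.0409, 0.0556]
eef_rot: [0.989, 0.148, -0.002, 0.001]
ft_force: [-9.3, -5.4, 8.9]
width: 0.0297
grip_force: 35.0
```

```bash
cat > st.py <<'E'
from h import *
c=cams.camera("scene");s=readout.read_state();print(s["ee_pos"],R.from_quat(s["eef_rot"]).as_matrix()[:,0],s["ft_force"],s["torque"])
u=np.radians(17.05);M=np.array([[np.cos(u),-np.sin(u)],[np.sin(u),np.cos(u)]])
print("stand xy",M.T@(s["ee_pos"][:2]-[.5775,-.0288]))
E
python3 st.py
```

```text
[ 0.53919343 -0.04096242  0.05555851] [ 0.95643939  0.29189704 -0.00445167] [-8.67407523 -4.80623068  9.0298564 ] [-1.1315551   1.99792125 -0.18657275]
stand xy [-0.04018906 -0.00039615]
```

{"op": "step_arm", "data": {"deltas": [[[0,0,0,0.001,0,0,20],[0,0,0,0.002,0,0,20],[0,0,0,0.003,0,0,20],[0,0,0,0.003,0,0,20]]]}}

```text
time: 8.35
ee_pos: [0.5415, -0.0403, 0.0555]
eef_rot: [0.989, 0.147, -0.003, 0.001]
ft_force: [-13.9, -5.3, 12.2]
width: 0.0301
grip_force: 35.0
```

```bash
python3 st.py
```

```text
[ 0.54143445 -0.04027343  0.05554496] [ 0.95646274  0.29179468 -0.00590715] [-13.07849625  -3.6753156   13.60411828] [-1.23897735  2.79692035 -0.07637233]
stand xy [-0.03784452 -0.00039453]
```

{"op": "step_arm", "data": {"deltas": [[[0,0,0,0.001,0,-0.0003,20],[0,0,0,0.002,0,-0.0003,20],[0,0,0,0.003,0,-0.0003,20],[0,0,0,0.003,0,-0.0003,20]]]}}

```text
time: 8.9
ee_pos: [0.5418, -0.0402, 0.0555]
eef_rot: [0.989, 0.147, -0.006, 0.001]
ft_force: [-26.3, -8.6, 22.7]
width: 0.03
grip_force: 35.0
```

```bash
python3 st.py
```

```text
[ 0.54177993 -0.04023041  0.05553097] [ 0.95656642  0.29128083 -0.01166902] [-25.85721355  -7.92304824  23.73753229] [-1.67019187  5.4411821   0.0335329 ]
stand xy [-0.03750161 -0.0004547 ]
```

Hard stop: it moved only 0.3 mm and the push rose to 27 N. I'll relax most of the push, release, retreat upward and inspect.

{"op": "step_arm", "data": {"deltas": [[[0,0,0,-0.001,0,-0.0005,20],[0,0,0,-0.002,0,-0.0008,20],[0,0,0,-0.002,0,-0.0008,20],[0,0,0,-0.002,0,-0.0008,60],[0,0,0,-0.002,0,-0.0008,75],[0,0,0,-0.002,0,-0.0008,75],[0,0,0,-0.002,0,-0.0008,75],[0,0,0,-0.002,0,-0.02,75],[0,0,0,-0.002,0,-0.06,75],[0,0,0,-0.03,0,-0.11,75],[0,0,0,-0.08,0,-0.16,75],[0,0,0,-0.08,0,-0.2,75],[0,0,0,-0.08,0,-0.2,75]]]}}

```text
time: 10.58
ee_pos: [0.4716, -0.0611, 0.2612]
eef_rot: [0.989, 0.148, 0.004, 0.002]
ft_force: [0.1, 0.2, -0.6]
width: 0.0652
grip_force: 0.0
```

```bash
python3 st.py
python3 - <<'E'
from h import *
c=cams.camera("scene");t=cams.camera("top")
cv2.imwrite("pics/s5.png",np.hstack([cv2.resize(c["img"][160:240,225:305,::-1],(400,400),interpolation=cv2.INTER_CUBIC),cv2.resize(t["img"][120:200,225:305,::-1],(400,400),interpolation=cv2.INTER_CUBIC)]))
u=np.radians(17.05);M=np.array([[np.cos(u),-np.sin(u)],[np.sin(u),np.cos(u)]])
for n,C,z in(("scene",c,.012),("scene",c,.03)):
    p=proj(C,[[.5775,-.0288,.02]])[0].astype(int);m=mask(C,(106,90,40),(125,255,255),(p[0]-40,p[1]-45,p[0]+40,p[1]+45))
    w=cast(C,np.argwhere(m>0)[:,::-1],z);q=(w[:,:2]-[.5775,-.0288])@M*1000
    print(n,z,[(x,q[abs(q[:,0]-x)<5][:,1].min().round(1)) for x in range(-80,80,10) if (abs(q[:,0]-x)<5).any()])
E
```

```text
[ 0.47095615 -0.06094634  0.25882647] [0.95598059 0.29340324 0.00395684] [-0.50264413 -0.68585083 -1.33518287] [-0.03826848  0.08437376  0.03600395]
stand xy [-0.11128667  0.00050582]
scene 0.012 [(-80, np.float64(-25.5)), (-70, np.float64(-25.1)), (-60, np.float64(-27.0)), (-50, np.float64(-26.2)), (-40, np.float64(-25.4)), (-30, np.float64(-27.2)), (-20, np.float64(-26.8)), (-10, np.float64(-26.1)), (0, np.float64(-25.3)), (10, np.float64(-26.7)), (20, np.float64(-26.4)), (30, np.float64(-25.6)), (40, np.float64(-24.9)), (50, np.float64(-26.6)), (60, np.float64(-28.0)), (70, np.float64(-27.6))]
scene 0.03 [(-80, np.float64(-29.5)), (-70, np.float64(-31.8)), (-60, np.float64(-35.8)), (-50, np.float64(-35.4)), (-40, np.float64(-37.2)), (-30, np.float64(-36.5)), (-20, np.float64(-36.1)), (-10, np.float64(-37.5)), (0, np.float64(-37.1)), (10, np.float64(-36.4)), (20, np.float64(-35.6)), (30, np.float64(-37.0)), (40, np.float64(-36.7)), (50, np.float64(-35.9)), (60, np.float64(-35.2)), (70, np.float64(-36.9))]
```

View pics/s5.png

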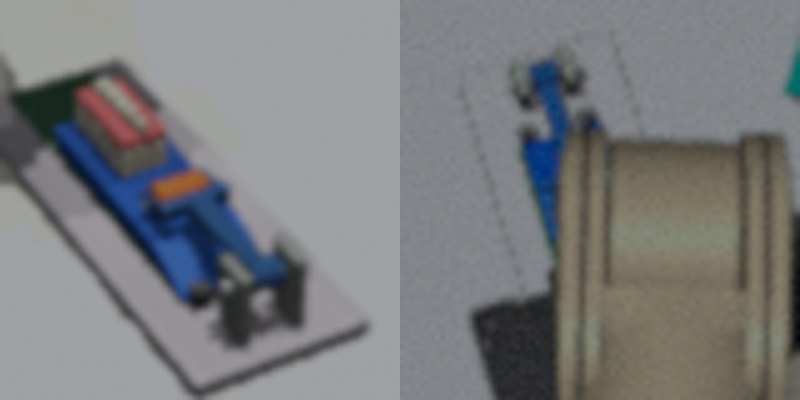

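The tray sits flat, with its nose against the posts, the roller on its flat top, and straight in the lane. The gripper is clear.

```bash
python3 -c "
from bench import r
print(r.close_job())"
```

```text
the job is handed in; nothing more can be done
None
```

The pink-gummed tray is in the stand with its nose against the stops and the orange roller on its flat top; I released it, left the stone-coloured tray and the turquoise look-alikes untouched, and handed the job in at about 11 s.

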